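Load the sample carrier

TASK

Load the carrier tray for the courier: stand each of the three sample pots with a plain coloured lid upright in the cell whose pad has the colour of its lid, keeping the pots upright and setting them down without dropping them. Leave the two pots whose lids are struck off with a black stripe, the tube rack and the dropper bottle standing where they are.

Things in the scene. Friction and masses are not known exactly. Their poses are not given: they have to be found in the camera images.
- green_pot: Green-lidded sample pot with a plain lid, loose, 60 g: upright round pot, pale body 44 mm in diameter and 47 mm high under an opaque green screw lid 47 mm in diameter and 16 mm high; 63 mm high in all. Origin at the centre of its underside, z up; it is round, so its yaw means nothing. Grasp it from above across the lid.
- red_pot: Red-lidded sample pot with a plain lid, loose, 60 g: upright round pot, pale body 44 mm in diameter and 47 mm high under an opaque red screw lid 47 mm in diameter and 16 mm high; 63 mm high in all. Origin at the centre of its underside, z up; it is round, so its yaw means nothing. Grasp it from above across the lid.
- yellow_pot: Yellow-lidded sample pot with a plain lid, loose, 60 g: upright round pot, pale body 44 mm in diameter and 47 mm high under an opaque yellow screw lid 47 mm in diameter and 16 mm high; 63 mm high in all. Origin at the centre of its underside, z up; it is round, so its yaw means nothing. Grasp it from above across the lid.
- green_struck: Look-alike to leave alone: the same pot with a green lid (47 mm wide, 63 mm high in all, loose), but struck off by one bold black stripe, 15 mm wide, right across the top of the lid. Origin at the centre of its underside, z up.
- yellow_struck: Look-alike to leave alone: the same pot with a yellow lid (47 mm wide, 63 mm high in all, loose), but struck off by one bold black stripe, 15 mm wide, right across the top of the lid. Origin at the centre of its underside, z up.
- green_pad: Green pad, 62 x 62 x 3 mm, fixed, in one cell of the white carrier (which cell varies). Origin: centre of its underside, 4 mm above the bench; the pot stands on its top, 7 mm above the bench. x runs along the row of cells. Carrier: fixed open tray, 208 (x) x 72 (y) x 22 mm high, walls 4 mm, three cells 64 x 64 mm inside, 68 mm apart, at the left or right of the bench.
- red_pad: Red pad, 62 x 62 x 3 mm, fixed, in one cell of the white carrier (which cell varies). Origin: centre of its underside, 4 mm above the bench; the pot stands on its top, 7 mm above the bench. x runs along the row of cells. Carrier: fixed open tray, 208 (x) x 72 (y) x 22 mm high, walls 4 mm, three cells 64 x 64 mm inside, 68 mm apart, at the left or right of the bench.
- yellow_pad: Yellow pad, 62 x 62 x 3 mm, fixed, in one cell of the white carrier (which cell varies). Origin: centre of its underside, 4 mm above the bench; the pot stands on its top, 7 mm above the bench. x runs along the row of cells. Carrier: fixed open tray, 208 (x) x 72 (y) x 22 mm high, walls 4 mm, three cells 64 x 64 mm inside, 68 mm apart, at the left or right of the bench.
- tube_rack: Bystander: white block rack, 200 x 70 x 40 mm, with a few small blue-capped tubes standing in it up to 74 mm high; loose, 0.5 kg. Origin at the centre of its underside, x along its length. It stands on the other side of the bench from the carrier.
- dropper: Bystander: small amber dropper bottle with a white cap, 34 mm in diameter, 75 mm high, loose, beyond the pots. Origin at the centre of its underside, z up.
Mind the look-alikes: they are no part of the job. Leave any blue or purple look-alike of the yellow_pot alone.

How it is judged:
By the outcome, as a careful person would: the job done as asked, in the order asked, and still so for the second after the job is handed in, with the robot touching nothing.
It also fails if it takes over 80 s, if anything falls off the work surface, if the arm or the gripper's body presses on something with over 40 N, if the wrist force passes 120 N, or if a joint passes its speed limit or range.

ROBOT

A 6-joint arm with a two-finger parallel gripper is mounted at the origin on the work surface. World frame = base frame: x ahead of the robot, y to its left, z up, the work surface at z = 0. Lengths are in m, angles in rad, forces in N, time in s.
With the tool pointing down it reaches from about 0.375 to 0.9 m from the base axis. Payload 3.1 kg.
Tool frame: the origin (TCP) lies at the very end of the fingers, on their centre line; the grasp point (between the pads) lies 19 mm behind it; z points along the fingers, y is the line along which they close (so a half turn about z gives the same grasp; the last joint's range is limited). The gripper opens to 85 mm and grips with 20 to 120 N. Pads are 22 mm wide; open, the fingers measure 114 mm over their backs; the gripper's body (76 mm by 85 mm) begins 54 mm behind the grasp point. The pads swing forward as they close: fully open they stand 13 mm farther back than shut.
Start: joints at [-1.435, 0.527, 1.433, -0, 1.181, -0.178], TCP at [0.194, -0.594, 0.231] pointing down, gripper open.
Joint ranges: [-3.08, 3.08], [-0.75, 2.2], [0.22, 2.44], [-1.43, 4.57], [0, 2.65], [-2.85, 2.85]. Speed limits (rad/s): [2.79, 2.79, 3.14, 3.14, 3.14, 3.14].

INTERFACE

Orientations are given as a unit quaternion [x, y, z, w].
In Python, from station import sense, snapshot, camera_params, sign_off gives the robot as it stands.
- The arm moves only by the shell command python3 -m handwheel 'ROWS' [OPENING] [FORCE]. ROWS is JSON, a list that holds one entry, the list of rows, each a list of 4 numbers: the shift along the tool's x, y, z in units of 25 mm (1.0 is 25 mm), then the turn about the tool's z in units of 6 degrees (1.0 is 6 degrees). A call has 1 to 20 rows; each row shifts and turns the commanded pose from where the row before left it, along the tool's axes as they then stand; what a row does not reach is not made up. A row lasts 1/8 s, in which the tool goes at most 62.5 mm and 10.7 degrees, less where a joint would pass 70% of its speed; a pose out of reach is approached as far as the arm can. A call is refused whole if a number of a shift passes 1 or a number of a turn 1, either way. A call with a gripper value outside its range is refused whole. OPENING is the finger opening in mm, from 0 to 85.4, set as the call begins (- or left out, the last holds). The fingers move at their own pace and stop on an object; FORCE is the grip in N (left out, the last holds). Time passes only in rows, so rows that do not move let the fingers close. It gives the time, the measured TCP pose, the force, the opening and the grip force at its end, in the units of the state.
- sense(): the state, without advancing time (a new reading comes with each control period).
- snapshot(name): name is "scene" or "top" or "wrist"; returns (picture, depth): 384x512x3 uint8, red, green, blue; 384x512 float32, m along the optical axis (not along the pixel's ray), 0 where there is no reading.
- camera_params(name): a dict with "mtx" (3x3 intrinsics, pixels), "D" ([k1, k2, p1, p2, k3] as OpenCV has them; the pictures are not rectified), "extrinsics" (4x4, takes a point from camera to world coordinates); the wrist camera has in their place "hand_eye" (4x4, takes a point from camera to tool coordinates, whose origin is the TCP and whose axes are the flange's). Camera axes: x right, y up, looking along -z (the intrinsics and any distortion apply to the point x, -y, -z); pixel columns grow to the right and rows downward; lengths in m; the calibration is good to about 2 mm. A picture is of the moment at which its call begins: read the wrist's pose just before it. camera_params takes no time and is no camera call.
- sign_off(): hands the job in; it is judged then, once.
The state is a dict: "t": time; "q": joint angles; "qd": joint speeds; "tau": joint torques, N m; "tcp_pos": TCP position; "tool_rot": TCP orientation; "force": force on the tool from outside, world axes, zero at the start; "ft_torque": the same for the moment, N m; "finger_gap": opening from 0.0 (shut) to 1.0 (fully open); "gripper_force": force on a finger pad.
Only numpy, scipy, OpenCV 4.12 (cv2) and the standard library are available. Lean on these libraries where they do the work, as an engineer would, in place of code of your own. Each camera call takes 0.05 s, during which the arm holds its last target. There are 200 camera calls.

## Working session

There is one attempt and no reset: what is moved stays moved. The work goes in short steps, Python scripts to look and compute and a shell command to move; the robot and the scene stay as the last step left them, time stands still between calls to the robot, and variables do not carry over. Pictures are saved under pics/ and viewed, at most 14 in all, crops included, and the job is handed in when it is done.

```bash
mkdir -p pics; ls
python3 - <<'E'
from station import *
import cv2,numpy as np
s=sense();print(s['t'],s['tcp_pos'],s['tool_rot'],s['finger_gap'])
for n in ("top","scene"):
    p,d=snapshot(n);cv2.imwrite(f'pics/{n}0.png',p[...,::-1]);np.savez(f'{n}0.npz',p=p,d=d)
    c=camera_params(n);print(n,np.round(c['mtx'],1).tolist(),c['D'],np.round(c['extrinsics'],4).tolist())
print(camera_params('wrist'))
E
```

```text
pics
0.0 [ 0.19344254 -0.59354026  0.23031429] [ 9.87639425e-01  1.56739073e-01  1.82404984e-05 -1.10887498e-03] 1.0034745529838955
top [[466.9, 0.0, 255.6], [0.0, 466.9, 189.5], [0.0, 0.0, 1.0]] [-0.07256689  0.          0.          0.          0.        ] [[-0.0232, 0.9826, -0.184, 0.3966], [-0.9994, -0.0274, -0.0204, -0.0158], [-0.0251, 0.1834, 0.9827, 1.295], [0.0, 0.0, 0.0, 1.0]]
scene [[382.4, 0.0, 251.0], [0.0, 382.4, 188.7], [0.0, 0.0, 1.0]] [-0.03394796  0.          0.          0.          0.        ] [[-0.7893, -0.4035, 0.4628, 1.0127], [0.6139, -0.5069, 0.6051, 0.4568], [-0.0096, 0.7617, 0.6478, 0.5579], [0.0, 0.0, 0.0, 1.0]]
{'mtx': array([[332.36380188,   0.        , 258.81206906],
       [  0.        , 332.36380188, 198.4199505 ],
       [  0.        ,   0.        ,   1.        ]]), 'D': array([-0.00692169,  0.        ,  0.        ,  0.        ,  0.        ]), 'hand_eye': array([[ 1.31992481e-03,  9.60834881e-01,  2.77118367e-01,
         7.00114242e-02],
       [ 9.99999125e-01, -1.24511728e-03, -4.45916098e-04,
        -8.59357619e-04],
       [-8.34068746e-05,  2.77118713e-01, -9.60835684e-01,
        -1.41680650e-01],
       [ 0.00000000e+00,  0.00000000e+00,  0.00000000e+00,
         1.00000000e+00]])}
```

View pics/top0.png

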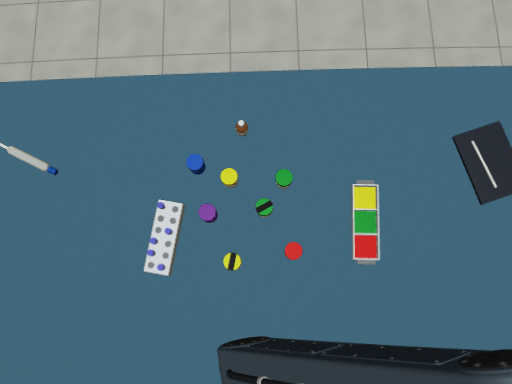

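View pics/scene0.png

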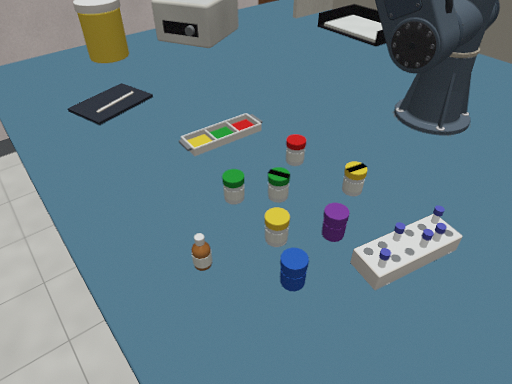

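Top view: the plain lids are yellow (229,177), green (284,178) and red (293,251). Look-alikes are struck green (264,207), struck yellow (232,261), blue (195,162) and purple (208,213). Pads are yellow (365,198), green (365,222) and red (365,247). I choose the three unstriped lids, and next I'll measure them and check one close crop.

```bash
cat > h.py <<'E'
import cv2,numpy as np
from station import *
from scipy.spatial.transform import Rotation as R
def T_of(n,s=None):
    c=camera_params(n)
    if n!='wrist': return c,c['extrinsics']
    T=np.eye(4);T[:3,:3]=R.from_quat(s['tool_rot']).as_matrix();T[:3,3]=s['tcp_pos'];return c,T@c['hand_eye']
def px2w(n,uv,z,s=None):
    c,T=T_of(n,s)
    x,y=cv2.undistortPoints(np.array([[uv]],float),c['mtx'],c['D'])[0,0]
    d=T[:3,:3]@np.array([x,-y,-1]);o=T[:3,3];return o+d*(z-o[2])/d[2]
H={'red':[(0,8),(173,180)],'yellow':[(22,35)],'green':[(50,75)]}
def blobs(p,col,amin=60):
    h=cv2.cvtColor(p,cv2.COLOR_RGB2HSV);m=np.zeros(p.shape[:2],np.uint8)
    for a,b in H[col]: m|=cv2.inRange(h,(a,150,60),(b,255,255))
    cs,_=cv2.findContours(m,cv2.RETR_EXTERNAL,cv2.CHAIN_APPROX_NONE)
    return [c[:,0] for c in cs if cv2.contourArea(c)>amin]
E
python3 - <<'E'
from h import *
for n in('top','scene'):
    f=np.load(n+'0.npz');p=f['p']
    for c in H:
        for b in blobs(p,c,40):
            (u,v),_,_=cv2.minAreaRect(b.astype(np.float32)) if 0 else ((b[:,0].min()+b[:,0].max())/2,(b[:,1].min()+b[:,1].max())/2),0,0
            w,h=np.ptp(b,0)+1
            print(n,c,(u,v),w,h,int(cv2.contourArea(b)),'z63',px2w(n,(u,v),.063)[:2].round(4),'z7',px2w(n,(u,v),.007)[:2].round(4))
    if n=='top': cv2.imwrite('pics/crop0.png',cv2.resize(p[145:280,180:400,::-1],None,fx=3.5,fy=3.5,interpolation=2))
p=np.load('top0.npz')['p'];d=np.load('top0.npz')['d']
print(px2w('top',(242,128),.07),d[178,284],d[222,365])
E
```

```text
top red (np.float64(293.0), np.float64(250.5)) 17 18 216 z63 [ 0.4621 -0.0844] z7 [ 0.4651 -0.0875]
top red (np.float64(365.5), np.float64(246.5)) 22 22 423 z63 [ 0.4673 -0.2749] z7 [ 0.4705 -0.2867]
top yellow (np.float64(236.5), np.float64(261.5)) 8 16 62 z63 [0.4371 0.0643] z7 [0.439  0.0679]
top yellow (np.float64(226.5), np.float64(260.5)) 8 16 57 z63 [0.4403 0.0905] z7 [0.4423 0.0953]
top yellow (np.float64(364.5), np.float64(197.0)) 22 21 401 z63 [ 0.5989 -0.2806] z7 [ 0.6081 -0.2927]
top yellow (np.float64(229.0), np.float64(176.5)) 17 18 208 z63 [0.6651 0.0809] z7 [0.6773 0.0853]
top green (np.float64(365.0), np.float64(221.5)) 21 22 395 z63 [ 0.5332 -0.2777] z7 [ 0.5394 -0.2896]
top green (np.float64(265.0), np.float64(210.5)) 15 10 63 z63 [ 0.5698 -0.0139] z7 [ 0.5777 -0.0138]
top green (np.float64(262.0), np.float64(202.5)) 13 10 52 z63 [ 0.5916 -0.0064] z7 [ 0.6005 -0.006 ]
top green (np.float64(283.5), np.float64(177.0)) 18 17 212 z63 [ 0.6596 -0.0661] z7 [ 0.6715 -0.0684]
scene red (np.float64(296.0), np.float64(142.0)) 19 15 220 z63 [ 0.4738 -0.0728] z7 [ 0.4129 -0.13
[... 284 characters left out ...]
851] z7 [0.3862 0.0431]
scene yellow (np.float64(199.5), np.float64(140.5)) 24 12 131 z63 [ 0.6464 -0.2193] z7 [ 0.6049 -0.2958]
scene yellow (np.float64(103.0), np.float64(35.0)) 51 55 1851 z63 [ 0.5422 -1.0983] z7 [ 0.489  -1.2743]
scene green (np.float64(278.0), np.float64(179.0)) 21 13 157 z63 [0.5967 0.0047] z7 [ 0.5496 -0.0464]
scene green (np.float64(232.5), np.float64(178.0)) 22 19 312 z63 [ 0.668  -0.0563] z7 [ 0.629  -0.1144]
scene green (np.float64(280.5), np.float64(170.0)) 18 7 49 z63 [ 0.5726 -0.0149] z7 [ 0.5229 -0.0682]
scene green (np.float64(221.5), np.float64(132.0)) 22 11 109 z63 [ 0.5847 -0.2177] z7 [ 0.5363 -0.294 ]
[0.79868933 0.04303286 0.07      ] 1.2593867 1.2883713
```

View pics/crop0.png

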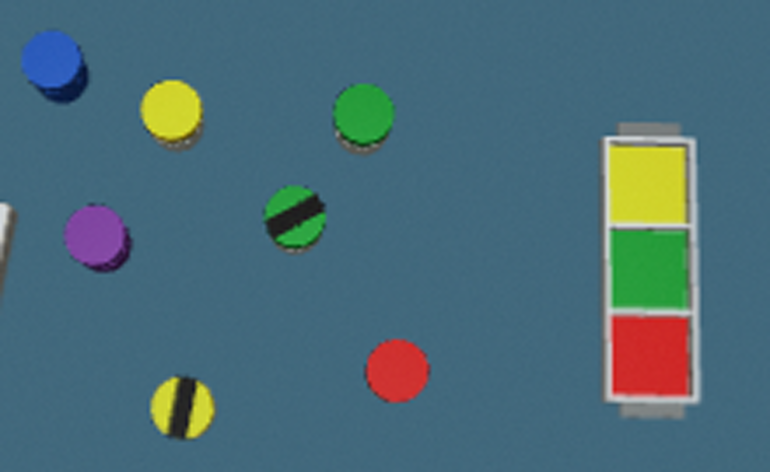

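The crop confirms it: the yellow lid at (172,110), green at (363,115) and red at (397,370) are plain, and the carrier's pads are clear. Next I'll square the tool to the world and move above the red pot.

```bash
python3 -m handwheel '[[[0,0,0,1],[0,0,0,1],[0,0,0,1]]]' 85 30; python3 -m handwheel '[[[0.55,-1,0,0],[0.55,-1,0,0],[0.55,-1,0,0],[0.55,-1,0,0],[0.55,-1,0,0],[0.55,-1,0,0],[0.55,-1,0,0],[0.55,-1,0,0],[0.55,-1,0,0],[0.55,-1,0,0],[0.55,-1,0,0],[0.55,-1,0,0],[0.55,-1,0,0],[0.55,-1,0,0],[0.55,-1,0,0],[0.55,-1,0,0],[0.55,-1,0,0],[0.55,-1,0,0],[0.55,-1,0,0],[0.55,-1,0,0]]]'
cat > look.py <<'E'
from h import *
import sys
s=sense();p,d=snapshot('wrist');cv2.imwrite('pics/%s.png'%sys.argv[1],p[...,::-1])
t=s['tcp_pos'];Rm=R.from_quat(s['tool_rot']);print('t',s['t'],'tcp',t.round(4),'yaw',Rm.as_euler('xyz',degrees=True).round(2),'f',np.round(s['force'],1),'gap',s['finger_gap'],s['gripper_force'])
z=float(sys.argv[2]) 
for c in H:
    for b in blobs(p,c,150):
        lo,hi=b.min(0),b.max(0);(u,v),r=cv2.minEnclosingCircle(b);w=px2w('wrist',(u,v),z,s)
        e=[px2w('wrist',(u+dx,v),z,s) for dx in(-r,r)]
        print(c,int(u),int(v),'r',int(r),'fill',round(cv2.contourArea(b)/(3.14159*r*r),2),w[:2].round(4),'diam',round(np.linalg.norm(e[1]-e[0]),4),'units xyz',(Rm.inv().apply(w-t)/.025).round(2)[:2], 'border' if lo.min()<=0 or hi[0]>=511 or hi[1]>=383 else '')
E
python3 look.py w1 0.063
```

```text
t: 0.48
tcp_pos: [0.1935, -0.5938, 0.2307]
tool_rot: [1.0, -0.001, -0.0, -0.001]
force: [0.9, -0.6, -0.7]
finger_gap: 0.992
gripper_force: 0.0
t: 2.98
tcp_pos: [0.4683, -0.0931, 0.2311]
tool_rot: [1.0, 0.0, -0.0, -0.0]
force: [0.7, -0.2, 0.1]
finger_gap: 0.993
gripper_force: 0.0
t 2.975 tcp [ 0.4683 -0.0931  0.2311] yaw [-1.7999e+02  4.0000e-02  4.0000e-02] f [ 0.7 -0.2  0.1] gap 0.9934237374508079 0.0
red 250 183 r 23 fill 0.95 [ 0.4632 -0.0843] diam 0.0457 units xyz [-0.2  -0.35] 
red 433 166 r 37 fill 0.56 [ 0.4809 -0.2576] diam 0.0719 units xyz [0.5  6.58] 
yellow 78 206 r 20 fill 0.34 [0.4406 0.0844] diam 0.0393 units xyz [-1.1 -7.1] 
yellow 91 206 r 23 fill 0.44 [0.4403 0.0707] diam 0.0453 units xyz [-1.11 -6.55] 
yellow 460 31 r 44 fill 0.53 [ 0.5971 -0.2632] diam 0.0761 units xyz [5.15 6.81] border
green 466 100 r 27 fill 0.22 [ 0.5401 -0.2786] diam 0.0491 units xyz [2.87 7.42] 
green 154 39 r 21 fill 0.26 [ 0.5897 -0.0032] diam 0.0363 units xyz [ 4.86 -3.59]
```

View pics/w1.png

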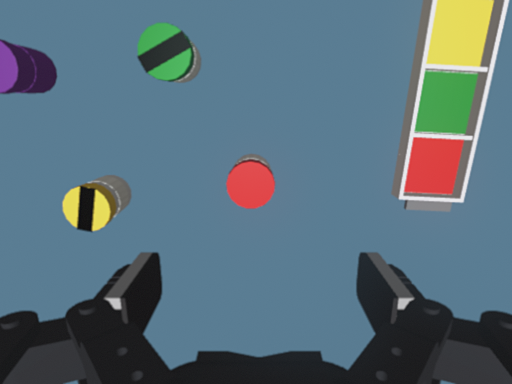

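The plain red lid is at (250,183), which maps to (0.463,-0.084) and agrees with the top camera. Descending to grasp it.

```bash
python3 -m handwheel '[[[-0.2,-0.35,0.9,0],[0,0,0.9,0],[0,0,0.9,0],[0,0,0.9,0],[0,0,0.9,0],[0,0,0.9,0],[0,0,0.8,0],[0,0,0.7,0],[0,0,0.6,0],[0,0,0.4,0],[0,0,0.1,0],[0,0,0,0]]]'; python3 -m handwheel '[[[0,0,0,0],[0,0,0,0],[0,0,0,0],[0,0,0,0],[0,0,0,0],[0,0,0,0],[0,0,0,0]]]' 30 30; python3 look.py w2 0.063
```

```text
t: 4.53
tcp_pos: [0.4633, -0.0854, 0.0314]
tool_rot: [1.0, 0.0, 0.0, 0.0]
force: [-0.4, -1.2, -0.6]
finger_gap: 0.996
gripper_force: 0.0
t: 5.4
tcp_pos: [0.4635, -0.0854, 0.0319]
tool_rot: [1.0, 0.0, 0.001, 0.0]
force: [-0.8, 0.5, 6.1]
finger_gap: 0.54
gripper_force: 30.3
t 5.4 tcp [ 0.4635 -0.0854  0.0319] yaw [ 1.7998e+02 -6.0000e-02  4.0000e-02] f [-0.8  0.5  6.1] gap 0.5395293746275496 30.250149071216583
red 258 289 r 62 fill 0.91 [ 0.4656 -0.0847] diam 0.0472 units xyz [ 0.09 -0.03] 
green 46 9 r 46 fill 0.3 [ 0.56  -0.021] diam 0.0282 units xyz [ 3.86 -2.58] border
```

View pics/w2.png

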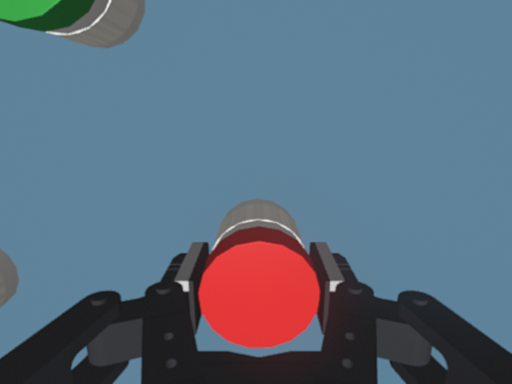

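The red pot is gripped: its lid is at (258,289) between the pads, gap about 46 mm. Lifting and carrying it over to the red pad.

```bash
python3 -m handwheel '[[[0,0,-0.3,0],[0,0,-0.8,0],[0,0,-0.9,0],[0,0,-0.9,0],[0,0,-0.7,0],[0,0.4,0,0],[0.1,0.8,0,0],[0.1,0.9,0,0],[0.05,1,0,0],[0,1,0,0],[0,1,0,0],[0,1,0,0],[0,0.9,0,0],[0,0.7,0,0],[0,0.3,0,0],[0,0,0,0],[0,0,0,0]]]'; python3 look.py w3 0.007
python3 - <<'E'
from h import *
p,d=snapshot('top');cv2.imwrite('pics/t3.png',cv2.resize(p[140:300,250:410,::-1],None,fx=3.5,fy=3.5))
E
```

```text
t: 7.58
tcp_pos: [0.4693, -0.2844, 0.1212]
tool_rot: [1.0, 0.001, -0.0, -0.0]
force: [-0.4, -0.3, -1.3]
finger_gap: 0.544
gripper_force: 31.0
t 7.575 tcp [ 0.4693 -0.2844  0.1212] yaw [-1.7995e+02  4.0000e-02  8.0000e-02] f [-0.4 -0.3 -1.3] gap 0.543625245999898 30.9829044342041
red 258 289 r 62 fill 0.91 [ 0.3823 -0.2839] diam 0.1095 units xyz [-3.48 -0.02] 
red 259 188 r 49 fill 0.46 [ 0.4737 -0.284 ] diam 0.0792 units xyz [ 0.18 -0.01]
```

View pics/w3.png

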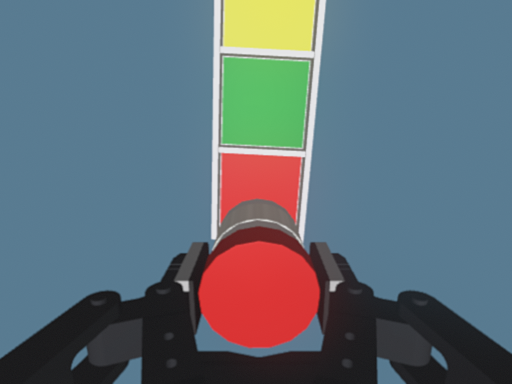

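The carrier is ahead of the held pot: the green pad has corners at about (222,57), (310,60), (303,149) and (220,145), and the red pad starts at row 154. I'll compute the cell centres from these.

Run:
```python
from h import *
s=sense()
P=[px2w('wrist',q,.007,s)[:2] for q in((222,57),(310,60),(303,149),(220,145))]
print(np.round(P,4),np.mean(P,0).round(4))
print(px2w('wrist',(221,154),.007,s).round(4),px2w('wrist',(302,157),.007,s).round(4))
```

```text
[[ 0.5706 -0.2571]
 [ 0.5688 -0.3201]
 [ 0.5051 -0.3176]
 [ 0.5079 -0.2538]] [ 0.5381 -0.2871]
[ 0.501  -0.2544  0.007 ] [ 0.4989 -0.317   0.007 ]
```

```bash
python3 -m handwheel '[[[0,0,0.4,0],[0,0,0.7,0],[0,0,0.7,0],[0,0,0.6,0],[0,0,0.4,0],[0,0,0.2,0],[0,0,0.1,0],[0,0,0.1,0],[0,0,0.05,0],[0,0,0,0]]]'; python3 look.py w4 0.07
```

```text
t: 8.93
tcp_pos: [0.4697, -0.2854, 0.0402]
tool_rot: [1.0, 0.0, 0.0, 0.0]
force: [-0.3, 0.5, -0.6]
finger_gap: 0.539
gripper_force: 31.0
t 8.925 tcp [ 0.4697 -0.2854  0.0402] yaw [ 1.7999e+02 -1.0000e-02  3.0000e-02] f [-0.3  0.5 -0.6] gap 0.5392854988874263 30.982906222343445
red 256 254 r 92 fill 0.64 [ 0.4856 -0.2837] diam 0.0683 units xyz [ 0.64 -0.07]
```

```bash
python3 -m handwheel '[[[0,0,0.03,0],[0,0,0.02,0],[0,0,0,0]]]'; python3 -m handwheel '[[[0,0,0.02,0],[0,0,0.02,0],[0,0,0,0]]]'
```

```text
t: 9.35
tcp_pos: [0.4696, -0.2854, 0.0389]
tool_rot: [1.0, 0.0, 0.0, 0.0]
force: [0.7, 0.3, -0.2]
finger_gap: 0.539
gripper_force: 31.1
t: 9.72
tcp_pos: [0.4698, -0.2853, 0.0388]
tool_rot: [1.0, 0.0, 0.0, 0.0]
force: [-0.9, 1.9, 7.8]
finger_gap: 0.54
gripper_force: 31.7
```

Contact at z ≈ 0.0385. Releasing, rising and moving towards the green pot.

```bash
python3 -m handwheel '[[[0,0,0,0],[0,0,0,0],[0,0,0,0],[0,0,0,0],[0,0,0,0],[0,0,0,0],[0,0,-0.3,0],[0,0,-0.8,0],[0,0,-1,0],[0,0,-1,0],[0,0,-1,0],[0,0,-0.9,0],[0,0,-0.5,0],[0,0,0,0]]]' 85; python3 look.py w5 0.07;  python3 -m handwheel '[[[0.6,-0.7,0,0],[0.85,-1,0,0],[0.85,-1,0,0],[0.85,-1,0,0],[0.85,-1,0,0],[0.85,-1,0,0],[0.85,-1,0,0],[0.8,-1,0,0],[0.6,-0.7,0,0],[0.3,-0.3,0,0],[0.2,-0.2,0,0],[0,0,0,0],[0,0,0,0]]]';python3 look.py w6 0.063
```

```text
t: 11.48
tcp_pos: [0.47, -0.2856, 0.1763]
tool_rot: [1.0, 0.0, 0.001, 0.001]
force: [-0.2, 0.3, 0.3]
finger_gap: 0.995
gripper_force: 0.0
t 11.475 tcp [ 0.47   -0.2856  0.1763] yaw [ 1.7992e+02 -9.0000e-02  4.0000e-02] f [-0.2  0.3  0.3] gap 0.9954678074096975 0.0
red 256 180 r 45 fill 0.67 [ 0.4829 -0.2837] diam 0.0694 units xyz [ 0.51 -0.08] 
t: 13.15
tcp_pos: [0.659, -0.0634, 0.1753]
tool_rot: [1.0, -0.0, -0.0, 0.0]
force: [0.1, 0.2, -0.1]
finger_gap: 0.997
gripper_force: 0.0
t 13.15 tcp [ 0.659  -0.0634  0.1753] yaw [ 1.7999e+02  3.0000e-02 -1.0000e-02] f [ 0.1  0.2 -0.1] gap 0.9967157131487848 0.0
yellow 485 231 r 35 fill 0.59 [ 0.6277 -0.2491] diam 0.0591 units xyz [-1.25  7.43] border
yellow 77 182 r 32 fill 0.84 [0.6685 0.0793] diam 0.0518 units xyz [ 0.38 -5.71] 
green 203 289 r 22 fill 0.3 [ 0.5739 -0.0147] diam 0.0395 units xyz [-3.4  -1.95] 
green 474 292 r 30 fill 0.43 [ 0.5709 -0.2505] diam 0.0533 units xyz [-3.52  7.48] 
green 193 274 r 23 fill 0.37 [ 0.5884 -0.0073] diam 0.0404 units xyz [-2.82 -2.25] 
green 262 201 r 26 fill 0.15 [ 0.6529 -0.0654] diam 0.0415 units xyz [-0.24  0.08]
```

```bash
python3 -c "
import cv2,numpy as np
a=[cv2.imread(f'pics/{n}.png') for n in('w5','w6')]
cv2.imwrite('pics/m1.png',cv2.resize(np.hstack(a),None,fx=.78,fy=.78))"
```

```text
(no output)
```

View pics/m1.png

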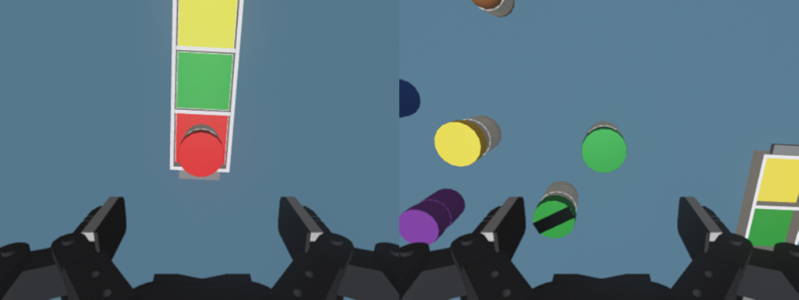

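Left: red pot standing upright on the red pad. Right: the plain green lid at original (262,192), with the struck green one at (200,278), left and below it. Refining the green position with a lower saturation threshold.

```bash
sed -i 's/(a,150,60),(b,255,255)/(a,100,60),(b,255,255)/' h.py
python3 - <<'E'
from h import *
p=cv2.imread('pics/w6.png')[...,::-1].copy();s=sense()
for c in('green','yellow'):
    for b in blobs(p,c,600):
        (u,v),r=cv2.minEnclosingCircle(b);w=px2w('wrist',(u,v),.063,s);print(c,u,v,r,round(cv2.contourArea(b)/(3.1416*r*r),2),w.round(4),((w-s['tcp_pos'])/.025).round(2))
E
```

```text
green 477.0205383300781 290.84246826171875 34.09261703491211 0.57 [ 0.5721 -0.2525  0.063 ] [-3.48 -7.56 -4.49]
green 197.5 275.0 27.681320190429688 0.39 [ 0.5874 -0.0106  0.063 ] [-2.86  2.11 -4.49]
green 262.0755920410156 191.84156799316406 29.284862518310547 0.95 [ 0.6609 -0.0654  0.063 ] [ 0.07 -0.08 -4.49]
yellow 485.0 231.0 36.7696533203125 0.58 [ 0.6278 -0.2487  0.063 ] [-1.25 -7.41 -4.49]
yellow 77.72222137451172 182.5370330810547 33.368896484375 0.84 [0.6683 0.0796 0.063 ] [ 0.37  5.72 -4.49]
```

```bash
python3 -m handwheel '[[[0.07,0.08,0.6,0],[0,0,0.9,0],[0,0,0.9,0],[0,0,0.9,0],[0,0,0.8,0],[0,0,0.7,0],[0,0,0.5,0],[0,0,0.3,0],[0,0,0.15,0],[0,0,0,0]]]'; python3 -m handwheel '[[[0,0,0,0],[0,0,0,0],[0,0,0,0],[0,0,0,0],[0,0,0,0],[0,0,0,0],[0,0,0,0]]]' 30 30; python3 look.py w7 0.063
```

```text
t: 14.45
tcp_pos: [0.6614, -0.0647, 0.0317]
tool_rot: [1.0, 0.0, 0.0, 0.0]
force: [-0.2, -0.7, -0.9]
finger_gap: 0.996
gripper_force: 0.0
t: 15.32
tcp_pos: [0.6616, -0.0648, 0.0322]
tool_rot: [1.0, 0.0, 0.001, 0.0]
force: [-0.3, 0.0, 5.6]
finger_gap: 0.544
gripper_force: 30.7
t 15.325 tcp [ 0.6616 -0.0648  0.0322] yaw [ 1.7999e+02 -6.0000e-02  3.0000e-02] f [-0.3  0.   5.6] gap 0.5439477576896742 30.73499321937561
green 259 290 r 62 fill 0.93 [ 0.6632 -0.0644] diam 0.047 units xyz [ 0.07 -0.02]
```

Green is gripped. Lifting and carrying it over the green pad.

```bash
python3 -m handwheel '[[[0,0,-0.3,0],[0,0,-0.8,0],[0,0,-1,0],[0,0,-1,0],[0,0,-0.7,0],[-0.15,0.3,-0.2,0],[-0.4,0.7,0,0],[-0.55,1,0,0],[-0.55,1,0,0],[-0.55,1,0,0],[-0.55,1,0,0],[-0.55,1,0,0],[-0.55,1,0,0],[-0.5,0.9,0,0],[-0.4,0.7,0,0],[-0.2,0.3,0,0],[0,0,0,0],[0,0,0,0]]]'; python3 look.py w8 0.007
```

```text
t: 17.62
tcp_pos: [0.5378, -0.2865, 0.1315]
tool_rot: [1.0, 0.001, -0.0, -0.0]
force: [-0.3, 0.2, -1.3]
finger_gap: 0.541
gripper_force: 30.9
t 17.625 tcp [ 0.5378 -0.2865  0.1315] yaw [-1.7997e+02  0.0000e+00  8.0000e-02] f [-0.3  0.2 -1.3] gap 0.5405022524836394 30.888826847076416
yellow 265 101 r 56 fill 0.64 [ 0.6083 -0.2905] diam 0.0868 units xyz [2.82 0.17] 
green 259 290 r 61 fill 0.93 [ 0.4443 -0.2863] diam 0.1123 units xyz [-3.74 -0.01] 
green 260 188 r 50 fill 0.46 [ 0.5393 -0.2874] diam 0.0833 units xyz [0.06 0.04]
```

View pics/w8.png

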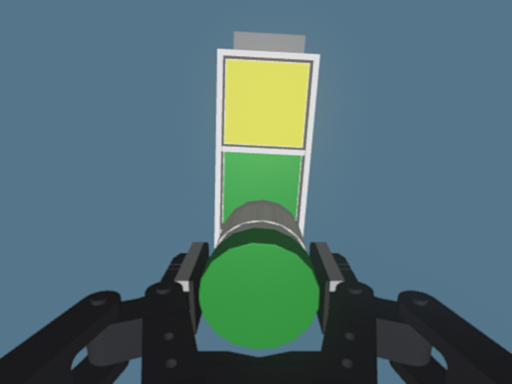

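The green pot hangs over its cell (pad visible at (260,180)), with the yellow pad at (265,101) → (0.607,-0.2905). Lowering it.

```bash
python3 -m handwheel '[[[0,0,0.5,0],[0,0,0.8,0],[0,0,0.8,0],[0,0,0.7,0],[0,0,0.4,0],[0,0,0.2,0],[0,0,0.1,0],[0,0,0.1,0],[0,0,0.05,0],[0,0,0,0]]]'; python3 -m handwheel '[[[0,0,0.02,0],[0,0,0.02,0],[0,0,0,0]]]';python3 -m handwheel '[[[0,0,0.02,0],[0,0,0,0]]]'
```

```text
t: 18.92
tcp_pos: [0.5377, -0.2874, 0.0406]
tool_rot: [1.0, 0.0, 0.0, 0.0]
force: [-0.9, -0.7, -0.9]
finger_gap: 0.536
gripper_force: 30.9
t: 19.3
tcp_pos: [0.5376, -0.2873, 0.0393]
tool_rot: [1.0, 0.0, 0.0, 0.0]
force: [-0.8, 0.6, -1.0]
finger_gap: 0.539
gripper_force: 30.9
t: 19.55
tcp_pos: [0.5377, -0.2873, 0.0393]
tool_rot: [1.0, 0.0, 0.0, 0.0]
force: [-0.2, 0.9, 3.3]
finger_gap: 0.538
gripper_force: 31.2
```

Contact felt. Releasing, then moving to the yellow pot.

```bash
python3 -m handwheel '[[[0,0,0.01,0],[0,0,0,0],[0,0,0,0],[0,0,0,0],[0,0,0,0],[0,0,0,0],[0,0,-0.3,0],[0,0,-0.8,0],[0,0,-1,0],[0,0,-1,0],[0,0,-1,0],[0,0,-0.9,0],[0,0,-0.5,0],[0,0,0,0]]]' 85; python3 look.py w9 0.07;  python3 -m handwheel '[[[0.2,-0.6,0,0],[0.35,-1,0,0],[0.35,-1,0,0],[0.35,-1,0,0],[0.35,-1,0,0],[0.35,-1,0,0],[0.35,-1,0,0],[0.35,-1,0,0],[0.35,-1,0,0],[0.35,-1,0,0],[0.35,-1,0,0],[0.35,-1,0,0],[0.35,-1,0,0],[0.3,-1,0,0],[0.25,-0.7,0,0],[0.15,-0.4,0,0],[0,0,0,0],[0,0,0,0]]]';python3 look.py w10 0.063
python3 -c "
import cv2,numpy as np
a=[cv2.imread(f'pics/{n}.png') for n in('w9','w10')]
cv2.imwrite('pics/m2.png',cv2.resize(np.hstack(a),None,fx=.78,fy=.78))"
```

```text
t: 21.3
tcp_pos: [0.538, -0.2876, 0.1771]
tool_rot: [1.0, 0.0, 0.001, 0.001]
force: [1.0, -0.4, 1.1]
finger_gap: 0.995
gripper_force: 0.0
t 21.3 tcp [ 0.538  -0.2876  0.1771] yaw [ 1.7992e+02 -1.0000e-01  4.0000e-02] f [ 1.  -0.4  1.1] gap 0.9952309358757447 0.0
red 254 253 r 46 fill 0.5 [ 0.4891 -0.2839] diam 0.0764 units xyz [-1.96 -0.15] 
yellow 262 103 r 47 fill 0.64 [ 0.6077 -0.2897] diam 0.069 units xyz [2.78 0.08] 
green 258 180 r 45 fill 0.67 [ 0.5507 -0.2869] diam 0.0704 units xyz [ 0.5  -0.04] 
t: 23.6
tcp_pos: [0.6646, 0.0796, 0.1759]
tool_rot: [1.0, -0.0, -0.0, 0.0]
force: [0.3, -1.0, -0.2]
finger_gap: 0.993
gripper_force: 0.0
t 23.6 tcp [0.6646 0.0796 0.1759] yaw [ 1.7998e+02  3.0000e-02 -0.0000e+00] f [ 0.3 -1.  -0.2] gap 0.993112698527211 0.0
yellow 254 189 r 29 fill 0.95 [0.6679 0.0833] diam 0.0465 units xyz [ 0.13 -0.15] 
green 347 274 r 19 fill 0.46 [0.5938 0.0047] diam 0.0337 units xyz [-2.83  2.99]
```

View pics/m2.png

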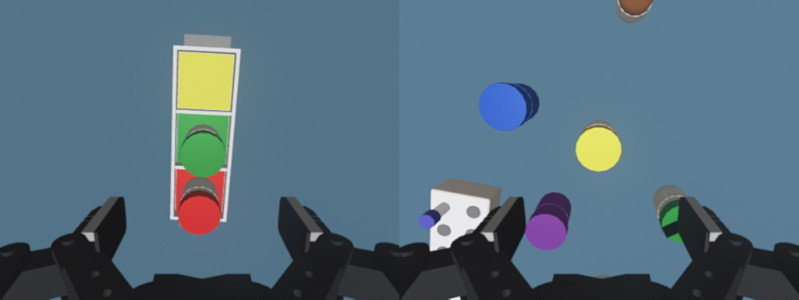

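Left: green and red stand upright in their cells. Right: the plain yellow lid is at original (254,189) → (0.668,0.083), with blue, purple and struck green clear of the fingers. Grasping the yellow pot.

```bash
python3 -m handwheel '[[[0.13,-0.15,0.6,0],[0,0,0.9,0],[0,0,0.9,0],[0,0,0.9,0],[0,0,0.8,0],[0,0,0.7,0],[0,0,0.5,0],[0,0,0.3,0],[0,0,0.15,0],[0,0,0,0]]]'; python3 -m handwheel '[[[0,0,0,0],[0,0,0,0],[0,0,0,0],[0,0,0,0],[0,0,0,0],[0,0,0,0],[0,0,0,0]]]' 30 30; python3 look.py w11 0.063
```

```text
t: 24.9
tcp_pos: [0.6683, 0.0841, 0.0325]
tool_rot: [1.0, 0.0, 0.0, 0.0]
force: [-0.2, -0.1, -0.1]
finger_gap: 0.995
gripper_force: 0.0
t: 25.78
tcp_pos: [0.6686, 0.084, 0.033]
tool_rot: [1.0, 0.0, 0.001, 0.0]
force: [-0.5, -0.4, 5.3]
finger_gap: 0.536
gripper_force: 30.7
t 25.775 tcp [0.6686 0.084  0.033 ] yaw [ 1.8e+02 -6.0e-02  4.0e-02] f [-0.5 -0.4  5.3] gap 0.5364933614704163 30.74783742427826
yellow 259 288 r 62 fill 0.92 [0.6703 0.0845] diam 0.0474 units xyz [ 0.07 -0.02]
```

```bash
python3 -m handwheel '[[[0,0,-0.3,0],[0,0,-0.8,0],[0,0,-1,0],[0,0,-1,0],[0,0,-0.7,0],[0,0,-0.2,0]]]'; python3 -m handwheel '[[[-0.1,0.4,0,0],[-0.15,0.8,0,0],[-0.17,1,0,0],[-0.17,1,0,0],[-0.17,1,0,0],[-0.17,1,0,0],[-0.17,1,0,0],[-0.17,1,0,0],[-0.17,1,0,0],[-0.17,1,0,0],[-0.17,1,0,0],[-0.17,1,0,0],[-0.17,1,0,0],[-0.16,1,0,0],[-0.1,0.9,0,0],[-0.05,0.6,0,0],[0,0.3,0,0],[0,0,0,0],[0,0,0,0]]]'; python3 look.py w12 0.007
```

```text
t: 26.58
tcp_pos: [0.6689, 0.0841, 0.1342]
tool_rot: [1.0, 0.0, 0.001, 0.0]
force: [-0.0, 0.2, -0.5]
finger_gap: 0.539
gripper_force: 30.9
t: 28.95
tcp_pos: [0.6077, -0.29, 0.1322]
tool_rot: [1.0, 0.001, -0.0, -0.0]
force: [0.7, -0.1, -1.2]
finger_gap: 0.541
gripper_force: 30.9
t 28.95 tcp [ 0.6077 -0.29    0.1322] yaw [-1.7996e+02  2.0000e-02  9.0000e-02] f [ 0.7 -0.1 -1.2] gap 0.5413181537943385 30.924187302589417
red 254 353 r 17 fill 0.18 [ 0.4448 -0.2852] diam 0.0329 units xyz [-6.51 -0.2 ] 
yellow 259 288 r 62 fill 0.92 [ 0.5151 -0.29  ] diam 0.1133 units xyz [-3.7 -0. ] 
yellow 260 189 r 49 fill 0.45 [ 0.6081 -0.291 ] diam 0.0825 units xyz [0.02 0.04]
```

```bash
python3 -m handwheel '[[[-0.05,0,0.5,0],[0,0,0.8,0],[0,0,0.8,0],[0,0,0.7,0],[0,0,0.4,0],[0,0,0.2,0],[0,0,0.1,0],[0,0,0.1,0],[0,0,0.05,0],[0,0,0,0]]]'; python3 -m handwheel '[[[0,0,0.02,0],[0,0,0.02,0],[0,0,0,0]]]'
```

```text
t: 30.25
tcp_pos: [0.6065, -0.291, 0.0413]
tool_rot: [1.0, 0.0, 0.0, 0.0]
force: [0.2, 0.6, 0.0]
finger_gap: 0.54
gripper_force: 30.9
t: 30.62
tcp_pos: [0.6064, -0.291, 0.0401]
tool_rot: [1.0, 0.0, 0.0, 0.0]
force: [0.4, 0.0, -0.1]
finger_gap: 0.542
gripper_force: 30.9
```

```bash
python3 -m handwheel '[[[0,0,0.02,0],[0,0,0,0]]]'
```

```text
t: 30.88
tcp_pos: [0.6066, -0.2911, 0.04]
tool_rot: [1.0, 0.0, 0.0, 0.0]
force: [0.2, 0.3, 2.5]
finger_gap: 0.54
gripper_force: 31.2
```

Contact. Releasing, rising and checking the whole scene.

```bash
python3 -m handwheel '[[[0,0,0.01,0],[0,0,0,0],[0,0,0,0],[0,0,0,0],[0,0,0,0],[0,0,0,0],[0,0,-0.3,0],[0,0,-0.8,0],[0,0,-1,0],[0,0,-1,0],[0,0,-1,0],[0,0,-0.9,0],[0,0,-0.5,0],[0,0,0,0],[0,0,0,0]]]' 85
python3 - <<'E'
from h import *
p,_=snapshot('scene');q,_=snapshot('wrist')
cv2.imwrite('pics/end.png',cv2.resize(np.hstack([p,q])[...,::-1],None,fx=.78,fy=.78))
E
```

```text
t: 32.75
tcp_pos: [0.6058, -0.2906, 0.1761]
tool_rot: [1.0, 0.0, -0.001, -0.0]
force: [-0.3, 0.7, -0.2]
finger_gap: 0.997
gripper_force: 0.0
```

View pics/end.png

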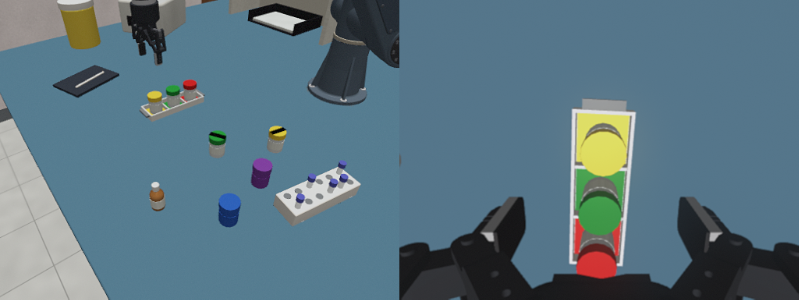

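The three pots stand upright in the matching cells, at (154,103), (173,95) and (190,90) in the left picture. The struck pots, the blue and purple ones, the rack and the dropper are untouched.

```bash
python3 -c "from station import *; print(sign_off())"
```

```text
the job is handed in; nothing more can be done
None
```

The red, green and yellow plain-lidded pots stand upright in their matching cells, everything else was left where it was, and the job was handed in at about 33 s.

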